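Hang the vial carrier on the swing-out drip hook

TASK

First push the orange two-pronged hook of the drip stand round on its post until it is fully out against its stop, over the stand's tray, while the carrier is still on the bench. Then hang the blue vial carrier by its steel handle on the hook, with the handle bar resting across both prongs behind their upturned tips, both vials still in it, and leave it hanging still and level with the hook still fully out. Leave the bottles and jars around standing where they are.

Things in the scene. Friction and masses are not known exactly. Their poses are not given: they have to be found in the camera images.
- stand: Drip stand, fixed to the bench; place, side and yaw vary. Origin on the bench on the axis of its upright steel post (radius 10 mm, top at z = 0.279). A grey drip tray 170 x 160 x 14 mm lies in front, its centre 118 mm from the post along the stand's -x. The hook swivels about the post.
- hook_arm (a joint): Swivel angle of the orange hook about the post's vertical axis (counter-clockwise from above), 0 to 1.57 rad. At 0 it points along the stand's +y; at 1.57 (fully out, end stop) along the stand's -x, over the tray. Starts at 0.3 to 0.8 and stays where it is left (friction about 0.2 N m). Push it with the closed fingers.
- hook_seat (a point): Orange hook: point midway between the prongs where the bar's axis rests, 118 mm from the post axis, z = 0.264. Frame turns with it: +y outward, z up, +x the trailing side to push on. One arm to a crossbar 45 mm out, then two 8 mm prongs at x = -32 and +32 mm, open between, sloping down to a seat 110 to 126 mm out (prong axis z = 0.255), tips turned up at 140 mm out (top z = 0.283).
- carrier: Loose blue plastic vial carrier, an open box 80 (x) x 120 (y) x 45 mm (z) with six cells, about 0.3 kg with its vials. Origin at the centre of its underside. A stiff steel arch of 10 mm round bar stands over it: uprights at y = -63 and +63 mm (outside the end walls), joined by a level bar along y at 160 mm height.
- handle_mid (a point): Middle of the carrier's handle bar, on the bar's axis, 160 mm above the carrier's underside; axes as the carrier's: the bar runs along y.
- vial1: Loose capped glass vial, 26 mm across, 62 mm high, standing in a corner cell of the carrier, its black cap 17 mm above the rim. Origin at the centre of its underside.
- vial2: The same, in the diagonally other corner cell of the carrier.
- wash_bottle: Bystander: white bottle with red cap, 56 mm across, 190 mm high, close behind the carrier (its +x side). Origin at its underside.
- lid_jar: Bystander: amber jar with black lid, 76 mm across, 110 mm high, in front of the carrier (its -x side). Origin at its underside.
- jug: Bystander: amber bottle with yellow cap, 84 mm across, 220 mm high, between stand and carrier. Origin at its underside.
- side_jar: Bystander: green glass jar with white lid, 64 mm across, 150 mm high, beside the stand's tray on the stand's -y side. Origin at its underside.
Things that resemble listed ones, but are neither listed nor needed, are in the scene too. There is more than one size of the carrier; the one meant has the size given above.

How it is judged:
By the outcome, as a careful person would: the job done as asked, in the order asked, and still so for the second after the job is handed in, with the robot touching nothing.
It also fails if it takes over 69 s, if anything falls off the work surface, if the arm or the gripper's body presses on something with over 40 N, if the wrist force passes 120 N, or if a joint passes its speed limit or range.

ROBOT

A 6-joint arm with a two-finger parallel gripper is mounted at the origin on the work surface. World frame = base frame: x ahead of the robot, y to its left, z up, the work surface at z = 0. Lengths are in mm, angles in degrees, forces in N, time in s.
With the tool pointing down it reaches from about 300 to 850 mm from the base axis. Payload 4.2 kg.
Tool frame: the origin (TCP) lies midway between the tips of the shut fingers; the grasp point (between the pads) lies 19 mm behind it (env.grip_point_offset is the distance from the TCP to the grasp point, in mm); z points along the fingers, x is the direction in which the jaws open and shut, and the axes are right-handed (so a half turn about z gives the same grasp; the last joint's range is limited). The gripper opens to 91 mm and grips with 3 to 60 N. Pads are 32 mm wide; open, the fingers measure 118 mm over their backs; the gripper's body (76 mm by 178 mm) begins 60 mm behind the grasp point.
Start: joints at [-69.958, 18.312, 89.639, -0, 72.044, -1.146], TCP at [207.826, -536.145, 213.976] pointing down, gripper open.
Joint ranges: [-177.97, 177.97], [-48.28, 115.42], [12.27, 149.76], [-77.06, 257.06], [2.81, 150.46], [-146.56, 146.56]. Speed limits (degrees/s): [147.25, 147.25, 180, 180, 180, 180].

INTERFACE

Orientations are given as [roll, pitch, yaw] about the fixed x, y, z axes, in that order (R = Rz(yaw) Ry(pitch) Rx(roll)).
In Python, from workcell import env gives the robot as it stands.
- The arm moves only by the shell command python3 -m pendant 'ROWS' [FORCE]. ROWS is JSON, a list of rows, each an object with "xyz": the shift along the tool's x, y, z in m, a list of three; "roll": the turn about the tool's z in degrees; "jaw": the closure, from 0 (fully open) to 1 (shut). A call has exactly 8 rows; each row is the pose to reach, as a shift and turn from the pose commanded when the call began, along the tool's axes at that moment; what a row does not reach only later rows make up. A row lasts 1/8 s, in which the tool goes at most 62.5 mm and 10.7 degrees, less where a joint would pass 70% of its speed; a pose out of reach is approached as far as the arm can. A call with a gripper value outside its range is refused whole. The fingers move at their own pace and stop on an object; FORCE is the grip in N (left out, the last holds). Time passes only in rows, so rows that repeat a pose let the fingers close, or fill a call up. It gives the time, the measured TCP pose, the force and the opening at its end, in the units of the state.
- env.state(): the state, without advancing time (a new reading comes with each control period).
- env.grab_frame(name): name is "side" or "top" or "wrist"; returns (picture, depth): 400x640x3 uint8, blue, green, red; 400x640 float32, mm along the optical axis (not along the pixel's ray), 0 where there is no reading.
- env.camera_params(name): a dict with "camera_matrix" (3x3 intrinsics, pixels), "cam_to_world" (4x4, takes a point from camera to world coordinates); the wrist camera has in their place "hand_eye" (4x4, takes a point from camera to tool coordinates, whose origin is the TCP and whose axes are the tool frame's). Camera axes: x right, y up, looking along -z (the intrinsics and any distortion apply to the point x, -y, -z); pixel columns grow to the right and rows downward; lengths in mm; the calibration is good to about 2 mm. A picture is of the moment at which its call begins: read the wrist's pose just before it. camera_params takes no time and is no camera call.
- env.job_done(): hands the job in, once; it reports no verdict.
The state is a dict: "time_s": time; "qpos": joint angles; "qvel": joint speeds; "effort": joint torques, N m; "ee_pos": TCP position; "ee_rot": TCP orientation; "force": force on the tool from outside, world axes, zero at the start; "torque": the same for the moment, N m; "gripper_width": finger opening in mm.
Only numpy, scipy, OpenCV 4.12 (cv2) and the standard library are available. Lean on these libraries where they do the work, as an engineer would, in place of code of your own. Each camera call takes 0.05 s, during which the arm holds its last target. There are 200 camera calls.

## Working session

There is one attempt and no reset: what is moved stays moved. The work goes in short steps, Python scripts to look and compute and a shell command to move; the robot and the scene stay as the last step left them, time stands still between calls to the robot, and variables do not carry over. Pictures are saved under pics/ and viewed, about 8 in all and at most 12, crops included, and the job is handed in when it is done.

```bash
mkdir -p pics; ls
cat > h.py <<'E'
import numpy as np, cv2
from workcell import env
from scipy.spatial.transform import Rotation as R
def T_tool(s):
    T=np.eye(4);T[:3,:3]=R.from_euler('xyz',s['ee_rot'],degrees=True).as_matrix();T[:3,3]=s['ee_pos'];return T
def grab(n):
    s=env.state();im,d=env.grab_frame(n);p=env.camera_params(n)
    M=p['cam_to_world'] if 'cam_to_world' in p else T_tool(s)@np.array(p['hand_eye'])
    return im,d,np.array(p['camera_matrix']),np.array(M)
def cloud(d,K,M):
    v,u=np.mgrid[:d.shape[0],:d.shape[1]]
    x=(u-K[0,2])/K[0,0]*d;y=(v-K[1,2])/K[1,1]*d
    P=np.stack([x,-y,-d,np.ones_like(d)],-1)@M.T
    P=P[...,:3];P[d<=0]=np.nan;return P
E
python3 - <<'E'
from h import *
for n in('top','side'):
    im,d,K,M=grab(n);cv2.imwrite(f'pics/{n}0.png',im);np.savez(f'{n}0.npz',im=im,d=d,K=K,M=M)
    print(n,K.tolist(),M.round(2).tolist(),[k for k in env.camera_params(n)])
print(env.state())
E
```

```text
pics
top [[453.86585337593453, 0.0, 318.1506157304252], [0.0, 453.86585337593453, 204.80819798488267], [0.0, 0.0, 1.0]] [[0.0, 0.99, -0.13, 352.77], [-1.0, 0.0, -0.01, 4.42], [-0.01, 0.13, 0.99, 1476.78], [0.0, 0.0, 0.0, 1.0]] ['camera_matrix', 'cam_to_world']
side [[473.5092210849649, 0.0, 311.7308511292901], [0.0, 473.5092210849649, 199.8011228341255], [0.0, 0.0, 1.0]] [[-0.74, 0.41, -0.53, -178.9], [-0.67, -0.43, 0.6, 807.0], [0.02, 0.8, 0.6, 991.72], [0.0, 0.0, 0.0, 1.0]] ['camera_matrix', 'cam_to_world']
{'time_s': 0.1, 'qpos': array([-6.99587598e+01,  1.83493324e+01,  8.96980763e+01, -1.37463983e-03,
        7.20433150e+01, -1.14576616e+00]), 'qvel': array([ 0.01317009, -0.09518953, -0.13619344, -0.09365083, -0.01916693,
        0.09144824]), 'effort': array([-1.94857653e-04, -4.13331950e+01, -2.32508218e+01,  7.28779868e-02,
        4.21859545e-02, -4.65175879e-05]), 'ee_pos': array([ 207.65829221, -535.72620241,  213.1998474 ]), 'ee_rot': array([-1.79999493e+02,  9.07316954e-02, -6.88125684e+01]), 'force': array([ 0.55808606, -0.58229041,  0.89991608]), 'torque': array([ 0.03367386,  0.06852712, -0.00929135]), 'gripper_width': 91.31255764900868}
```

View pics/top0.png

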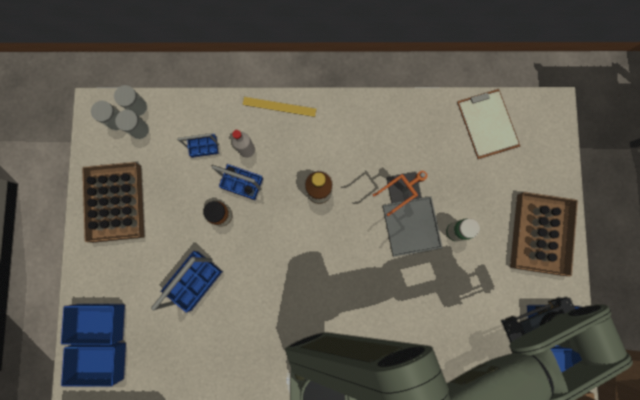

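View pics/side0.png

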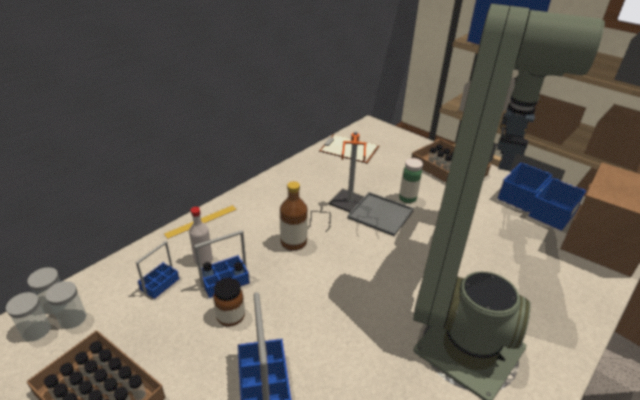

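The top view shows the post cap at about (422,176) and the orange hook running left and down to (395,195). The tray is at (411,225). The target carrier, with its two vials, is at (240,182), between the wash bottle (240,140) and the lid jar (216,211). The jug is at (318,186) and the side jar at (463,230). The side view agrees.

Run:
```python
from h import *
for n in('top','side'):
    z=np.load(n+'0.npz');im,d,K,M=[z[k] for k in('im','d','K','M')]
    P=cloud(d,K,M);hsv=cv2.cvtColor(im,cv2.COLOR_BGR2HSV);H,S,V=cv2.split(hsv)
    print(n)
    def boxes(name,m,win):
        u0,u1,v0,v1=win;mm=np.zeros_like(H);mm[v0:v1,u0:u1]=m[v0:v1,u0:u1];
        q=P[mm>0];q=q[~np.isnan(q[:,0])]
        if len(q)<3: print(name,'none');return q
        print(name,len(q),'min',np.percentile(q,3,0).round(),'max',np.percentile(q,97,0).round(),'med',np.median(q,0).round());return q
    if n=='top':
        q=boxes('hook',(H<16)&(S>140)&(V>90)&(P[...,2]>200),(340,450,150,230))
        np.set_printoptions(suppress=True)
        # post = farthest extents
        print(q[np.argsort(q[:,1])][:6].round(),q[np.argsort(q[:,1])][-8:].round())
        g=(S<70)&(P[...,2]>6)&(P[...,2]<25)&(V<140)
        q=boxes('tray',g,(378,450,190,262))
        r=cv2.minAreaRect(q[:,:2].astype(np.float32));print('tray',r)
        q=boxes('carrier',(H>100)&(H<125)&(S>120)&(P[...,2]>30)&(P[...,2]<60),(205,275,155,208));print(cv2.minAreaRect(q[:,:2].astype(np.float32)))
        q=boxes('handle',(P[...,2]>130)&(P[...,2]<185),(200,275,155,205));print(cv2.minAreaRect(q[:,:2].astype(np.float32)))
        boxes('vialcaps',(V<60)&(P[...,2]>50)&(P[...,2]<75),(215,275,160,205))
        for nm,w,h in(('wash',(225,260,125,160),185),('lid',(195,235,195,230),104),('jug',(300,340,165,205),214),('side',(440,485,215,245),145),):
            boxes(nm,P[...,2]>h,w)
    else:
        q=boxes('hook',(H<16)&(S>140)&(V>90)&(P[...,2]>200),(335,375,125,165))
        q=boxes('handle',(P[...,2]>145)&(P[...,2]<175),(190,250,225,270));print(cv2.minAreaRect(q[:,:2].astype(np.float32)))
z=np.load('top0.npz');im=z['im'];a=cv2.resize(im[150:260,340:490],None,fx=4,fy=4,interpolation=2);cv2.imwrite('pics/c1.png',a)
```

```text
top
hook 310 min [ 495. -267.  259.] max [ 593. -154.  277.] med [ 567. -225.  268.]
[[ 590. -277.  269.]
 [ 592. -276.  273.]
 [ 587. -275.  267.]
 [ 589. -274.  274.]
 [ 583. -273.  275.]
 [ 584. -272.  269.]] [[ 548. -151.  258.]
 [ 547. -148.  263.]
 [ 544. -145.  266.]
 [ 542. -141.  274.]
 [ 539. -141.  276.]
 [ 538. -137.  282.]
 [ 536. -135.  283.]
 [ 538. -134.  285.]]
tray 1455 min [ 386. -378.    6.] max [ 587. -207.   19.] med [ 483. -282.    9.]
tray ((479.92669677734375, -301.3301696777344), (231.2362060546875, 210.88494873046875), 1.0294597148895264)
carrier 243 min [567. 203.  31.] max [655. 328.  50.] med [609. 266.  40.]
((616.8466796875, 265.47601318359375), (119.66221618652344, 76.75311279296875), 70.70069122314453)
handle 164 min [595. 204. 143.] max [640. 325. 170.] med [618. 264. 165.]
((618.4256591796875, 265.0992431640625), (135.09457397460938, 10.193573951721191), 70.91881561279297)
vialcaps 77 min [577. 227.  59.] max [658. 303.  73.] med [591. 242.  67.]
wash 62 min [722. 243. 187.] max [745. 264. 195.] med [733. 252. 191.]
lid 373 min [485. 304. 105.] max [541. 361. 116.] med [513. 332. 111.]
jug 135 min [576.  -2. 216.] max [608.  29. 225.] med [591.  12. 221.]
side 295 min [ 435. -453.  146.] max [ 485. -404.  156.] med [ 459. -428.  151.]
side
hook 81 min [ 537. -264.  257.] max [ 592. -210.  273.] med [ 575. -238.  269.]
handle 221 min [592. 207. 149.] max [637. 331. 168.] med [615. 270. 163.]
((614.3804931640625, 268.5541076660156), (134.7535400390625, 13.600358009338379), 71.83381652832031)
```

View pics/c1.png

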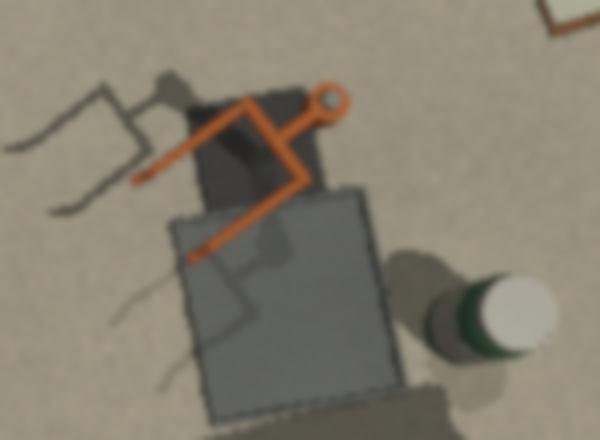

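The crop shows the post cap at about (330,100) and the tray corners at (172,218), (362,187), (403,388) and (213,425). The prong tips are at (140,180) and (192,258). The outer (trailing) prong is the upper one, so I push it toward the tray from its +x side.

```bash
cat >> h.py <<'E'
def ray(u,v,K,M,z):
    r=M[:3,:3]@np.array([(u-K[0,2])/K[0,0],-(v-K[1,2])/K[1,1],-1.]);o=M[:3,3]
    return o+r*(z-o[2])/r[2]
def rows(pts,yaws,s=None):
    # pts: world TCP targets, yaws: tool yaw; prints tool-frame shifts (m) & roll from the current pose
    s=s or env.state();T=T_tool(s);y0=s['ee_rot'][2]
    for p,y in zip(pts,yaws):
        dd=T[:3,:3].T@(np.array(p)-s['ee_pos'])/1000
        print(dd.round(4).tolist(),'roll',round((-(y-y0)+180)%360-180,1))
E
python3 - <<'E'
from h import *
z=np.load('top0.npz');im,d,K,M=[z[k] for k in('im','d','K','M')]
cr=lambda u,v,h:ray(340+(u-1.5)/4,150+(v-1.5)/4,K,M,h)
post=cr(330,100,279);print('post',post.round())
c=[cr(*p,14) for p in((172,218),(362,187),(403,388),(213,425))]
c=np.array(c);print('tray sides',[np.linalg.norm(c[i]-c[i-1]).round() for i in range(4)],'ctr',c.mean(0).round())
ax=(c[3]+c[2]-c[0]-c[1])[:2];a1=np.degrees(np.arctan2(ax[1],ax[0]));v=c.mean(0)-post;print('-x dir',a1,np.degrees(np.arctan2(v[1],v[0])),np.linalg.norm(v[:2]))
for n,p,h in(('tipU',(138,182),283),('tipL',(190,260),283),('cbU',(248,100),268),('cbL',(308,180),268)):
    q=cr(*p,h);w=q-post;print(n,q.round(),np.linalg.norm(w[:2]).round(),np.degrees(np.arctan2(w[1],w[0])).round(1))
E
```

```text
post [ 592. -265.  279.]
tray sides [np.float64(170.0), np.float64(157.0), np.float64(165.0), np.float64(156.0)] ctr [ 477. -285.   14.]
-x dir -170.06862518667796 -169.8141174520262 116.18770502053172
tipU [ 535. -135.  283.] 141.0 113.4
tipL [ 483. -168.  283.] 145.0 138.4
cbU [ 594. -212.  268.] 53.0 87.6
cbL [ 539. -251.  268.] 54.0 165.2
```

```bash
cat > arc.py <<'E'
from h import *
post=np.array([592,-265.])
def hk(phi,x,y,z):
    f=np.radians(phi);return np.r_[post+y*np.array([np.cos(f),np.sin(f)])+x*np.array([np.sin(f),-np.cos(f)]),z]
E
python3 - <<'E'
from arc import *
a=hk(126,80,90,330);s=env.state();o=s['ee_pos'];print(a)
u=o+[0,0,117]
rows([u,u+(a-u)*.5,a,hk(126,80,90,238)],[-68.8,-60,-54,-54])
E
```

```text
[ 603.82068684 -145.16565032  330.        ]
[-0.0002, -0.0, -0.117] roll -0.0
[-0.1107, -0.2553, -0.1167] roll -8.8
[-0.2212, -0.5105, -0.1164] roll -14.8
[-0.221, -0.5105, -0.0244] roll -14.8
```

```bash
python3 -m pendant '[{"xyz":[0,0,-0.06],"roll":0,"jaw":1},{"xyz":[0,0,-0.117],"roll":0,"jaw":1},{"xyz":[-0.02,-0.05,-0.117],"roll":-2,"jaw":1},{"xyz":[-0.04,-0.1,-0.117],"roll":-4,"jaw":1},{"xyz":[-0.06,-0.15,-0.117],"roll":-6,"jaw":1},{"xyz":[-0.083,-0.2,-0.117],"roll":-8,"jaw":1},{"xyz":[-0.105,-0.25,-0.117],"roll":-10,"jaw":1},{"xyz":[-0.126,-0.3,-0.117],"roll":-12,"jaw":1}]' 20
python3 - <<'E'
from arc import *
rows([hk(126,80,90,330),hk(126,80,90,238)],[-54,-54])
E
```

```text
time_s: 1.1
ee_pos: [442.9, -308.7, 330.6]
ee_rot: [180.0, 0.0, -56.7]
force: [-1.2, -1.1, -0.4]
gripper_width: 13.7
[-0.0485, -0.2242, 0.0006] roll -2.7
[-0.0485, -0.2243, 0.0926] roll -2.7
```

```bash
python3 -m pendant '[{"xyz":[-0.012,-0.055,0],"roll":0,"jaw":1},{"xyz":[-0.024,-0.11,0],"roll":0,"jaw":1},{"xyz":[-0.036,-0.165,0],"roll":-2.7,"jaw":1},{"xyz":[-0.0485,-0.224,0],"roll":-2.7,"jaw":1},{"xyz":[-0.0485,-0.224,0.0],"roll":-2.7,"jaw":1},{"xyz":[-0.0485,-0.224,0.045],"roll":-2.7,"jaw":1},{"xyz":[-0.0485,-0.224,0.092],"roll":-2.7,"jaw":1},{"xyz":[-0.0485,-0.224,0.092],"roll":-2.7,"jaw":1}]'
python3 - <<'E'
from arc import *
print(env.state()['ee_pos'])
ph=[126,132,138,144,150,156,162,168,174,180,184,187,190,191,192]
rows([hk(p,max(52,80-14*i),90,238) for i,p in enumerate(ph)],[p-180 for p in ph])
E
```

```text
time_s: 2.1
ee_pos: [599.8, -147.2, 235.1]
ee_rot: [179.6, 0.4, -54.2]
force: [-0.3, -0.8, -0.1]
gripper_width: 0.9
[ 599.79779147 -147.21227922  235.082574  ]
[0.0007, -0.0044, -0.003] roll -0.2
[-0.0057, 0.0193, -0.0028] roll -6.2
[-0.008, 0.0434, -0.0026] roll -12.2
[-0.0108, 0.0539, -0.0025] roll -18.2
[-0.0125, 0.0647, -0.0024] roll -24.2
[-0.013, 0.0756, -0.0023] roll -30.2
[-0.0124, 0.0864, -0.0023] roll -36.2
[-0.0107, 0.0972, -0.0022] roll -42.2
[-0.0079, 0.1077, -0.0022] roll -48.2
[-0.004, 0.1178, -0.0021] roll -54.2
[-0.0008, 0.1243, -0.0021] roll -58.2
[0.0019, 0.1291, -0.0021] roll -61.2
[0.0049, 0.1336, -0.0021] roll -64.2
[0.0059, 0.1351, -0.0021] roll -65.2
[0.007, 0.1366, -0.0021] roll -66.2
```

```bash
python3 -m pendant '[{"xyz":[-0.003,0.010,0],"roll":-3,"jaw":1},{"xyz":[-0.0057,0.019,0],"roll":-6,"jaw":1},{"xyz":[-0.007,0.031,0],"roll":-9,"jaw":1},{"xyz":[-0.008,0.043,0],"roll":-12,"jaw":1},{"xyz":[-0.011,0.054,0],"roll":-18,"jaw":1},{"xyz":[-0.0125,0.065,0],"roll":-24,"jaw":1},{"xyz":[-0.013,0.0755,0],"roll":-30,"jaw":1},{"xyz":[-0.0124,0.0865,0],"roll":-36,"jaw":1}]'
python3 - <<'E'
from arc import *
ph=[168,174,180,184,187,190,192]
rows([hk(p,52,90,238) for i,p in enumerate(ph)],[p-180 for p in ph])
E
```

```text
time_s: 3.1
ee_pos: [525.3, -187.1, 241.7]
ee_rot: [-179.9, -0.1, -18.0]
force: [-1.1, 4.1, 0.9]
gripper_width: 0.6
[-0.0075, 0.0112, 0.0037] roll -6.0
[-0.0114, 0.0213, 0.0036] roll -12.0
[-0.0142, 0.0318, 0.0036] roll -18.0
[-0.0155, 0.039, 0.0036] roll -22.0
[-0.0161, 0.0444, 0.0036] roll -25.0
[-0.0165, 0.0498, 0.0035] roll -28.0
[-0.0165, 0.0535, 0.0035] roll -30.0
```

```bash
python3 -m pendant '[{"xyz":[-0.0075,0.011,0],"roll":-6,"jaw":1},{"xyz":[-0.0114,0.021,0],"roll":-12,"jaw":1},{"xyz":[-0.013,0.0265,0],"roll":-15,"jaw":1},{"xyz":[-0.0142,0.032,0],"roll":-18,"jaw":1},{"xyz":[-0.015,0.0355,0],"roll":-20,"jaw":1},{"xyz":[-0.0155,0.039,0],"roll":-22,"jaw":1},{"xyz":[-0.016,0.0425,0],"roll":-24,"jaw":1},{"xyz":[-0.016,0.0445,0],"roll":-25,"jaw":1}]'
python3 - <<'E'
from arc import *
ph=[187,190,192,194]
rows([hk(p,52,90,238) for i,p in enumerate(ph)],[p-180 for p in ph])
E
```

```text
time_s: 4.1
ee_pos: [497.1, -225.5, 241.5]
ee_rot: [179.9, -0.2, 6.9]
force: [-0.7, 2.5, 1.2]
gripper_width: 0.3
[-0.0006, -0.0012, 0.0035] roll -0.1
[-0.0032, 0.0036, 0.0035] roll -3.1
[-0.0048, 0.0069, 0.0035] roll -5.1
[-0.0063, 0.0102, 0.0035] roll -7.1
```

Now small steps onto the stop, watching the force.

```bash
python3 -m pendant '[{"xyz":[-0.001,0.001,0],"roll":-1,"jaw":1},{"xyz":[-0.002,0.002,0],"roll":-2,"jaw":1},{"xyz":[-0.003,0.003,0],"roll":-3,"jaw":1},{"xyz":[-0.003,0.004,0],"roll":-3,"jaw":1},{"xyz":[-0.003,0.005,0],"roll":-3,"jaw":1},{"xyz":[-0.003,0.005,0],"roll":-3,"jaw":1},{"xyz":[-0.003,0.005,0],"roll":-3,"jaw":1},{"xyz":[-0.003,0.005,0],"roll":-3,"jaw":1}]'
```

```text
time_s: 5.1
ee_pos: [493.9, -228.8, 239.0]
ee_rot: [-179.8, 0.0, 9.9]
force: [-0.5, 6.3, 3.6]
gripper_width: 1.1
```

```bash
python3 -m pendant '[{"xyz":[0,0.001,0],"roll":0,"jaw":1},{"xyz":[0,0.002,0],"roll":0,"jaw":1},{"xyz":[0,0.003,0],"roll":0,"jaw":1},{"xyz":[0,0.004,0],"roll":0,"jaw":1},{"xyz":[0,0.004,0],"roll":0,"jaw":1},{"xyz":[0,0.004,0],"roll":0,"jaw":1},{"xyz":[0,0.004,0],"roll":0,"jaw":1},{"xyz":[0,0.004,0],"roll":0,"jaw":1}]'
```

```text
time_s: 6.1
ee_pos: [493.9, -229.0, 239.1]
ee_rot: [-179.4, 0.0, 9.9]
force: [-1.8, 16.4, 6.9]
gripper_width: 0.3
```

```bash
python3 -m pendant '[{"xyz":[0,-0.02,0],"roll":0,"jaw":1},{"xyz":[0,-0.045,0],"roll":0,"jaw":1},{"xyz":[0,-0.045,-0.05],"roll":0,"jaw":1},{"xyz":[0,-0.045,-0.1],"roll":0,"jaw":1},{"xyz":[0,-0.1,-0.1],"roll":0,"jaw":1},{"xyz":[0,-0.16,-0.1],"roll":0,"jaw":0.3},{"xyz":[0,-0.22,-0.1],"roll":0,"jaw":0},{"xyz":[0,-0.28,-0.1],"roll":0,"jaw":0}]'
python3 - <<'E'
from h import *
im,d,K,M=grab('top');cv2.imwrite('pics/top1.png',cv2.resize(im[120:260,200:490],None,fx=2.7,fy=2.7,interpolation=2))
P=cloud(d,K,M);H,S,V=cv2.split(cv2.cvtColor(im,cv2.COLOR_BGR2HSV))
m=(H<16)&(S>140)&(V>90)&(P[...,2]>200)&(P[...,1]<-150)&(P[...,1]>-340);q=P[m]
w=q[:,:2]-[592,-265];f=np.radians(190);o=w@[np.cos(f),np.sin(f)];x=w@[np.sin(f),-np.cos(f)]
k=(o>60)&(o<130)
for sg in(1,-1):
    kk=k&(x*sg>15);A=np.polyfit(o[kk],x[kk],1);print('prong x at seat',np.polyval(A,118),'skew deg',np.degrees(np.arctan(A[0])),kk.sum())
s=env.state();print(s['ee_pos'],s['ee_rot'])
y=18.5*0-19.1
# grasp: yaw -19 ; TCP z=160-19
for yw in(-19.1,):rows([[616,266,330],[616,266,141]],[yw,yw])
E
```

```text
time_s: 7.1
ee_pos: [446.2, 42.7, 338.8]
ee_rot: [179.9, -0.0, 9.8]
force: [-0.3, -0.2, 0.5]
gripper_width: 27.8
prong x at seat 30.88995795843548 skew deg 0.18885543793129883 54
prong x at seat -33.44407687484096 skew deg -0.7112669526514803 45
[444.48656511  49.42529225 338.96543916] [-1.79695488e+02 -2.88071232e-02  1.02000475e+01]
[0.2072, -0.1827, 0.01] roll 29.3
[0.2071, -0.1817, 0.199] roll 29.3
```

View pics/top1.png

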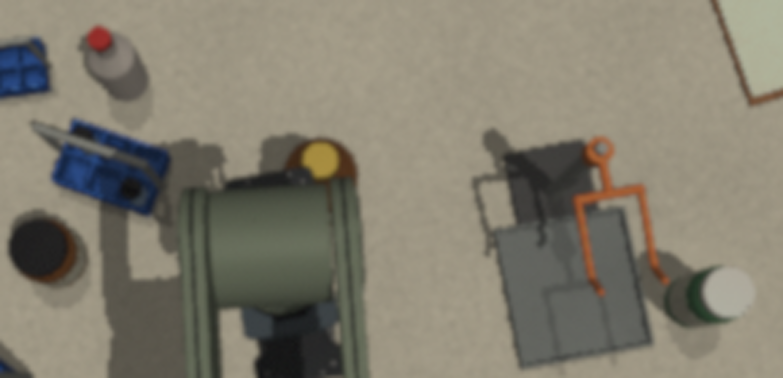

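The hook is fully out: its prongs lie within 1° of the tray axis, and the other objects haven't moved. The arm covers part of the scene at about (280,270). Next is the carrier.

```bash
python3 -m pendant '[{"xyz":[0.03,-0.027,0],"roll":4,"jaw":0},{"xyz":[0.07,-0.062,0],"roll":10,"jaw":0},{"xyz":[0.11,-0.097,0],"roll":17,"jaw":0},{"xyz":[0.15,-0.132,0],"roll":24,"jaw":0},{"xyz":[0.19,-0.168,0],"roll":29.3,"jaw":0},{"xyz":[0.207,-0.182,0],"roll":29.3,"jaw":0},{"xyz":[0.207,-0.182,0.04],"roll":29.3,"jaw":0},{"xyz":[0.207,-0.182,0.07],"roll":29.3,"jaw":0}]'
python3 - <<'E'
from h import *
im,d,K,M=grab('wrist');cv2.imwrite('pics/w1.png',im);P=cloud(d,K,M)
m=(P[...,2]>148)&(P[...,2]<178)&(np.hypot(P[...,0]-616,P[...,1]-266)<90)
q=P[m];print(len(q),cv2.minAreaRect(q[:,:2].astype(np.float32)),np.median(q[:,2]))
s=env.state();print(s['ee_pos'],s['ee_rot'])
rows([[616,266,141]],[-19.1])
E
```

```text
time_s: 8.15
ee_pos: [619.6, 256.0, 266.6]
ee_rot: [179.9, -0.0, -19.4]
force: [-1.3, 0.4, -0.2]
gripper_width: 91.6
1802 ((616.0552978515625, 269.8973083496094), (133.5967254638672, 9.82613754272461), 70.49371337890625) 162.75953008532352
[617.69622563 255.09549553 262.20235756] [179.55492935   0.34261618 -19.40737242]
[-0.0045, -0.0107, 0.1212] roll -0.3
```

View pics/w1.png

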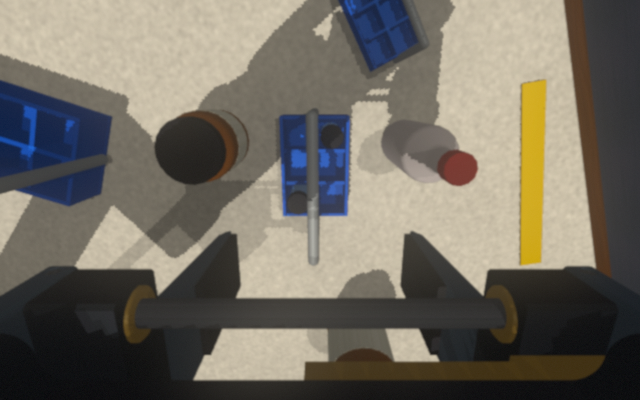

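The wrist view shows the bar running upright in the image from (313,110) to (313,263), between the open fingers. The two vial caps are at (332,135) and (298,200). I'll go partway down, let it settle and correct.

```bash
python3 -m pendant '[{"xyz":[0,-0.006,0.02],"roll":0,"jaw":0},{"xyz":[0,-0.01,0.04],"roll":0,"jaw":0},{"xyz":[0,-0.01,0.055],"roll":0,"jaw":0},{"xyz":[0,-0.01,0.065],"roll":0,"jaw":0},{"xyz":[0,-0.01,0.07],"roll":0,"jaw":0},{"xyz":[0,-0.01,0.07],"roll":0,"jaw":0},{"xyz":[0,-0.01,0.07],"roll":0,"jaw":0},{"xyz":[0,-0.01,0.07],"roll":0,"jaw":0}]'
python3 - <<'E'
from h import *
rows([[616,268.5,141]],[-19.1])
E
```

```text
time_s: 9.2
ee_pos: [623.0, 265.9, 199.6]
ee_rot: [-180.0, -0.1, -19.4]
force: [-0.3, -0.3, -0.0]
gripper_width: 90.8
[-0.0075, -0.0001, 0.0586] roll -0.3
```

```bash
python3 -m pendant '[{"xyz":[-0.0075,0,0.015],"roll":0,"jaw":0},{"xyz":[-0.0075,0,0.03],"roll":0,"jaw":0},{"xyz":[-0.0075,0,0.045],"roll":0,"jaw":0},{"xyz":[-0.0075,0,0.058],"roll":0,"jaw":0},{"xyz":[-0.0075,0,0.058],"roll":0,"jaw":0},{"xyz":[-0.0075,0,0.058],"roll":0,"jaw":0.5},{"xyz":[-0.0075,0,0.058],"roll":0,"jaw":1},{"xyz":[-0.0075,0,0.058],"roll":0,"jaw":1}]' 45; python3 -m pendant '[{"xyz":[0,0,0],"roll":0,"jaw":1},{"xyz":[0,0,0],"roll":0,"jaw":1},{"xyz":[0,0,0],"roll":0,"jaw":1},{"xyz":[0,0,0],"roll":0,"jaw":1},{"xyz":[0,0,-0.004],"roll":0,"jaw":1},{"xyz":[0,0,-0.01],"roll":0,"jaw":1},{"xyz":[0,0,-0.02],"roll":0,"jaw":1},{"xyz":[0,0,-0.03],"roll":0,"jaw":1}]'
```

```text
time_s: 10.2
ee_pos: [615.9, 268.4, 141.5]
ee_rot: [-180.0, -0.0, -19.4]
force: [-0.5, 0.3, 0.2]
gripper_width: 63.9
time_s: 11.2
ee_pos: [615.6, 268.3, 171.4]
ee_rot: [180.0, 0.0, -19.4]
force: [0.7, -0.7, -3.8]
gripper_width: 9.0
```

Carrier held at 9 mm opening, with about 4 N of weight. Lift it, then route it in front of the jug.

```bash
python3 -m pendant '[{"xyz":[0,0,-0.01],"roll":0,"jaw":1},{"xyz":[0,0,-0.03],"roll":0,"jaw":1},{"xyz":[0,0,-0.055],"roll":0,"jaw":1},{"xyz":[0,0,-0.085],"roll":0,"jaw":1},{"xyz":[0,0,-0.115],"roll":0,"jaw":1},{"xyz":[0,0,-0.145],"roll":0,"jaw":1},{"xyz":[0,0,-0.17],"roll":0,"jaw":1},{"xyz":[0,0,-0.185],"roll":0,"jaw":1}]'
python3 - <<'E'
from h import *
s=env.state();print(s['ee_rot'])
rows([[440,70,358],[440,70,358]],[-19.4,-5])
E
```

```text
time_s: 12.2
ee_pos: [615.8, 268.4, 357.9]
ee_rot: [-179.9, -0.1, -19.4]
force: [-0.4, 0.4, -3.7]
gripper_width: 8.6
[-1.79911696e+02 -1.01020748e-01 -1.94115614e+01]
[-0.0999, 0.2455, -0.0006] roll -0.0
[-0.0999, 0.2455, -0.0006] roll -14.4
```

```bash
python3 -m pendant '[{"xyz":[-0.004,0.01,0],"roll":-1,"jaw":1},{"xyz":[-0.013,0.032,0],"roll":-2,"jaw":1},{"xyz":[-0.027,0.065,0],"roll":-4,"jaw":1},{"xyz":[-0.042,0.103,0],"roll":-6,"jaw":1},{"xyz":[-0.058,0.142,0],"roll":-8,"jaw":1},{"xyz":[-0.073,0.18,0],"roll":-11,"jaw":1},{"xyz":[-0.088,0.216,0],"roll":-13,"jaw":1},{"xyz":[-0.1,0.245,0],"roll":-14.4,"jaw":1}]'
python3 - <<'E'
from h import *
s=env.state();print(s['ee_rot'])
rows([[385,-302,358],[385,-302,280]],[10,10])
E
```

```text
time_s: 13.2
ee_pos: [437.3, 69.0, 354.7]
ee_rot: [179.9, 0.1, -5.0]
force: [0.6, 0.5, -3.4]
gripper_width: 9.0
[ 1.79934343e+02  1.44352584e-01 -4.95755800e+00]
[-0.02, 0.3741, -0.0028] roll -15.0
[-0.0198, 0.374, 0.0752] roll -15.0
```

```bash
python3 -m pendant '[{"xyz":[-0.002,0.035,0],"roll":-1,"jaw":1},{"xyz":[-0.004,0.075,0],"roll":-3,"jaw":1},{"xyz":[-0.006,0.12,0],"roll":-5,"jaw":1},{"xyz":[-0.009,0.17,0],"roll":-7,"jaw":1},{"xyz":[-0.012,0.22,0],"roll":-9,"jaw":1},{"xyz":[-0.015,0.27,0],"roll":-11,"jaw":1},{"xyz":[-0.018,0.31,0],"roll":-13,"jaw":1},{"xyz":[-0.02,0.34,0],"roll":-15,"jaw":1}]'; python3 -m pendant '[{"xyz":[0,0.015,0],"roll":0,"jaw":1},{"xyz":[0,0.028,0],"roll":0,"jaw":1},{"xyz":[0,0.033,0.01],"roll":0,"jaw":1},{"xyz":[0,0.033,0.025],"roll":0,"jaw":1},{"xyz":[0,0.033,0.04],"roll":0,"jaw":1},{"xyz":[0,0.033,0.055],"roll":0,"jaw":1},{"xyz":[0,0.033,0.055],"roll":0,"jaw":1},{"xyz":[0,0.033,0.055],"roll":0,"jaw":1}]'
python3 - <<'E'
from h import *
im,d,K,M=grab('top');cv2.imwrite('pics/top2.png',cv2.resize(im[150:290,350:500],None,fx=4,fy=4,interpolation=2))
im,d,K,M=grab('wrist');cv2.imwrite('pics/w2.png',im);P=cloud(d,K,M)
H,S,V=cv2.split(cv2.cvtColor(im,cv2.COLOR_BGR2HSV))
m=(H<16)&(S>140)&(V>60)&(P[...,2]>200);q=P[m]
w=q[:,:2]-[592,-265];f=np.radians(190);o=w@[np.cos(f),np.sin(f)];x=w@[np.sin(f),-np.cos(f)]
print('orange',len(q),o.min() if len(q) else 0,o.max() if len(q) else 0)
for sg in(1,-1):
    k=(o>60)&(o<130)&(x*sg>15)
    if k.sum()>10: A=np.polyfit(o[k],x[k],1);print(np.polyval(A,118),np.degrees(A[0]),k.sum())
s=env.state();print(s['ee_pos'],s['ee_rot'])
g=s['ee_pos'][:2]-[592,-265];print('out',g@[np.cos(f),np.sin(f)],'x',g@[np.sin(f),-np.cos(f)])
E
```

```text
time_s: 14.2
ee_pos: [388.4, -267.6, 354.5]
ee_rot: [-179.9, 0.1, 10.0]
force: [0.2, -0.6, -4.0]
gripper_width: 9.3
time_s: 15.2
ee_pos: [396.3, -299.0, 301.3]
ee_rot: [180.0, -0.0, 10.0]
force: [-0.1, -0.7, -2.9]
gripper_width: 9.1
orange 6552 -7.773311317687539 171.13844258662797
32.53041200282475 -0.2467668817206659 1193
-30.953723811243353 -0.24268735617434847 937
[ 396.35574326 -299.18803828  301.68433379] [ 1.79925557e+02 -6.12612901e-02  9.99057658e+00]
out 198.60867141082787 x 0.3046234933403298
```

View pics/w2.png

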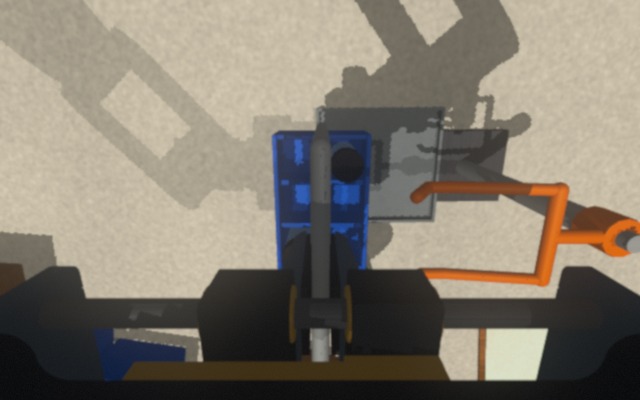

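The wrist view shows the carrier held level outboard of the hook. The near tip is at (418,195), the crossbar at about (550,235), and both prongs run parallel to the tray axis, with the hook's midline within 1 mm of the tool. Move in and start lowering.

```bash
python3 -m pendant '[{"xyz":[0.008,0,0],"roll":0,"jaw":1},{"xyz":[0.022,0,0],"roll":0,"jaw":1},{"xyz":[0.038,0,0],"roll":0,"jaw":1},{"xyz":[0.054,0,0],"roll":0,"jaw":1},{"xyz":[0.068,0,0],"roll":0,"jaw":1},{"xyz":[0.077,0,0],"roll":0,"jaw":1},{"xyz":[0.0805,0,0],"roll":0,"jaw":1},{"xyz":[0.0805,0,0],"roll":0,"jaw":1}]';python3 -m pendant '[{"xyz":[0,0,0],"roll":0,"jaw":1},{"xyz":[0,0,0.005],"roll":0,"jaw":1},{"xyz":[0,0,0.013],"roll":0,"jaw":1},{"xyz":[0,0,0.021],"roll":0,"jaw":1},{"xyz":[0,0,0.029],"roll":0,"jaw":1},{"xyz":[0,0,0.036],"roll":0,"jaw":1},{"xyz":[0,0,0.04],"roll":0,"jaw":1},{"xyz":[0,0,0.04],"roll":0,"jaw":1}]'
python3 - <<'E'
from h import *
s=env.state();f=np.radians(190)
g=s['ee_pos'][:2]-[592,-265];print('out',g@[np.cos(f),np.sin(f)],'x',g@[np.sin(f),-np.cos(f)],s['ee_pos'][2])
im,d,K,M=grab('wrist');cv2.imwrite('pics/w3.png',im)
im,d,K,M=grab('side');cv2.imwrite('pics/s3.png',cv2.resize(im[110:260,300:450],None,fx=4,fy=4,interpolation=2))
E
```

```text
time_s: 16.3
ee_pos: [475.2, -285.0, 300.9]
ee_rot: [180.0, 0.0, 10.0]
force: [-1.0, -0.1, -4.2]
gripper_width: 8.8
time_s: 17.3
ee_pos: [475.2, -284.9, 260.7]
ee_rot: [-180.0, 0.0, 10.0]
force: [-0.4, 0.4, -3.1]
gripper_width: 8.9
out 118.47129533874926 x 0.6864493327871628 260.657638240557
```

View pics/w3.png

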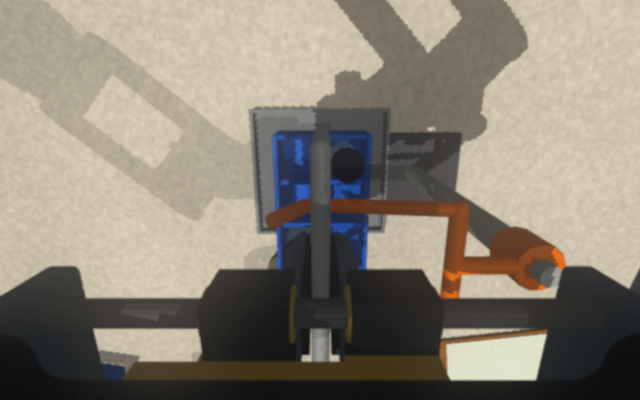

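The bar at (320,205) lies over the prong, inside the upturned tip at (270,218). Lower it onto the seat.

```bash
python3 -m pendant '[{"xyz":[0,0,0.003],"roll":0,"jaw":1},{"xyz":[0,0,0.006],"roll":0,"jaw":1},{"xyz":[0,0,0.009],"roll":0,"jaw":1},{"xyz":[0,0,0.012],"roll":0,"jaw":1},{"xyz":[0,0,0.014],"roll":0,"jaw":1},{"xyz":[0,0,0.0155],"roll":0,"jaw":1},{"xyz":[0,0,0.0155],"roll":0,"jaw":1},{"xyz":[0,0,0.0155],"roll":0,"jaw":1}]'
```

```text
time_s: 18.4
ee_pos: [475.5, -285.1, 249.9]
ee_rot: [179.8, -0.2, 10.0]
force: [-5.2, 2.8, 15.7]
gripper_width: 8.6
```

Contact came about 4 mm higher than expected, with an outward push on the tool. Checking where the tips and the bar are relative to each other.

Run:
```python
from h import *
im,d,K,M=grab('wrist');cv2.imwrite('pics/w4.png',im);P=cloud(d,K,M)
H,S,V=cv2.split(cv2.cvtColor(im,cv2.COLOR_BGR2HSV))
f=np.radians(190);w=P[...,:2]-[592,-265];o=w@[np.cos(f),np.sin(f)];x=w@[np.sin(f),-np.cos(f)]
m=(H<18)&(S>140)&(V>50)&(P[...,2]>230)&(x>20)&(x<45)
for a in range(40,160,8):
    k=m&(o>=a)&(o<a+8)
    if k.sum()>3:print(a,k.sum(),'z95',np.percentile(P[k][:,2],95).round(1),'x',np.median(x[k]).round(1))
b=(S<60)&(P[...,2]>240)&(abs(o-118)<25)&(x>40)&(x<75)
q=P[b];print('bar',b.sum(),np.median(o[b]),np.percentile(q[:,2],[10,50,95]),x[b].max())
im,d,K,M=grab('side');cv2.imwrite('pics/s4.png',cv2.resize(im[110:260,300:450],None,fx=4,fy=4,interpolation=2))
```

```text
40 288 z95 269.7 x 29.2
48 507 z95 269.0 x 30.5
56 261 z95 339.4 x 33.7
64 224 z95 265.3 x 33.5
72 226 z95 264.1 x 33.3
80 252 z95 343.3 x 33.0
88 251 z95 354.3 x 32.6
96 222 z95 260.4 x 33.1
104 212 z95 259.0 x 32.9
112 51 z95 258.4 x 32.8
120 87 z95 261.0 x 33.1
128 273 z95 273.8 x 33.5
136 288 z95 281.8 x 33.4
144 14 z95 281.2 x 32.1
bar 1593 119.43800911387397 [263.50518288 266.1660874  347.35176441] 69.72698045696333
```

View pics/s4.png

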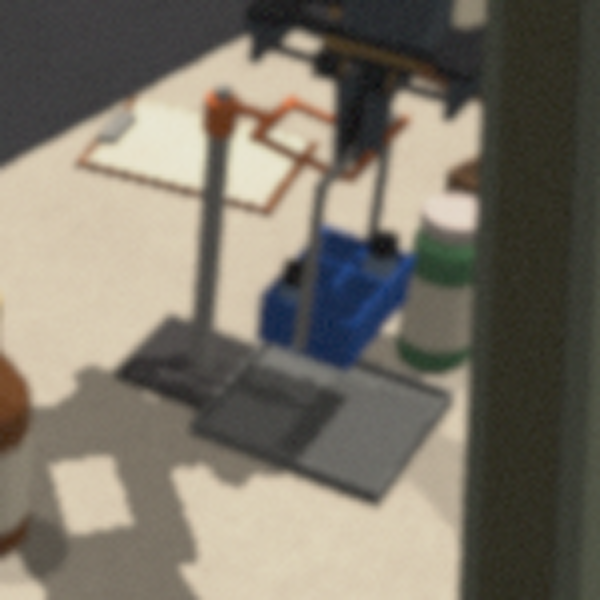

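In the side view the carrier hangs level under the hook at about (335,300), with both vial caps visible at (293,272) and (383,243). The depth data puts the bar at 119 mm out with its top at z ≈ 266. It lies on the prong seat (top ≈ 258) and behind the tips (282), so it is seated. Relieve the pressure, open the jaws and withdraw.

```bash
python3 -m pendant '[{"xyz":[0,0,-0.001],"roll":0,"jaw":1},{"xyz":[0,0,-0.002],"roll":0,"jaw":1},{"xyz":[0,0,-0.003],"roll":0,"jaw":1},{"xyz":[0,0,-0.0035],"roll":0,"jaw":1},{"xyz":[0,0,-0.0035],"roll":0,"jaw":1},{"xyz":[0,0,-0.0035],"roll":0,"jaw":1},{"xyz":[0,0,-0.0035],"roll":0,"jaw":0.95},{"xyz":[0,0,-0.0035],"roll":0,"jaw":0.85}]' 3; python3 -m pendant '[{"xyz":[0,0,0],"roll":0,"jaw":0.75},{"xyz":[0,0,0],"roll":0,"jaw":0.65},{"xyz":[0,0,0],"roll":0,"jaw":0.55},{"xyz":[0,0,0],"roll":0,"jaw":0.5},{"xyz":[0,0,0],"roll":0,"jaw":0.5},{"xyz":[0,0,0],"roll":0,"jaw":0.5},{"xyz":[0,0,0],"roll":0,"jaw":0.5},{"xyz":[0,0,0],"roll":0,"jaw":0.5}]'
```

```text
time_s: 19.5
ee_pos: [474.3, -284.7, 248.2]
ee_rot: [-179.9, 0.2, 10.0]
force: [-0.3, -0.8, 0.0]
gripper_width: 13.4
time_s: 20.5
ee_pos: [475.3, -285.0, 249.0]
ee_rot: [180.0, -0.0, 10.0]
force: [0.5, 0.1, -0.3]
gripper_width: 45.8
```

Released with zero force. Go straight up, then aside, for a final look.

```bash
python3 -m pendant '[{"xyz":[0,0,-0.01],"roll":0,"jaw":0.5},{"xyz":[0,0,-0.025],"roll":0,"jaw":0.5},{"xyz":[0,0,-0.045],"roll":0,"jaw":0.5},{"xyz":[0,0,-0.07],"roll":0,"jaw":0.5},{"xyz":[0,0,-0.095],"roll":0,"jaw":0.5},{"xyz":[0,0,-0.12],"roll":0,"jaw":0.5},{"xyz":[0,0,-0.14],"roll":0,"jaw":0.5},{"xyz":[0,0,-0.14],"roll":0,"jaw":0.5}]'; python3 -m pendant '[{"xyz":[-0.03,-0.02,0],"roll":0,"jaw":0.5},{"xyz":[-0.05,-0.05,0],"roll":0,"jaw":0.5},{"xyz":[-0.06,-0.1,0],"roll":0,"jaw":0.5},{"xyz":[-0.06,-0.15,0],"roll":0,"jaw":0.5},{"xyz":[-0.06,-0.2,0],"roll":0,"jaw":0.5},{"xyz":[-0.06,-0.25,0],"roll":0,"jaw":0.5},{"xyz":[-0.06,-0.3,0],"roll":0,"jaw":0.5},{"xyz":[-0.06,-0.3,0],"roll":0,"jaw":0.5}]'
python3 - <<'E'
from h import *
im,d,K,M=grab('top');P=cloud(d,K,M);b=cv2.resize(im[150:270,350:490],None,fx=4,fy=4,interpolation=2)
H,S,V=cv2.split(cv2.cvtColor(im,cv2.COLOR_BGR2HSV))
f=np.radians(190);w=P[...,:2]-[592,-265];o=w@[np.cos(f),np.sin(f)];x=w@[np.sin(f),-np.cos(f)]
near=(abs(o-90)<80)&(abs(x)<75)
og=near&(H<16)&(S>140)&(V>90)&(P[...,2]>200)&(o>60)&(o<130)
for sg in(1,-1):
    k=og&(x*sg>15);A=np.polyfit(o[k],x[k],1);print('prong',np.polyval(A,118).round(1),'skew',np.degrees(A[0]).round(2))
bl=near&(H>100)&(H<125)&(S>120)&(P[...,2]>100)
q=P[bl];print('blue',bl.sum(),np.percentile(q[:,2],[5,50,95]).round(),'o',np.percentile(o[bl],[2,98]).round(),'x',np.percentile(x[bl],[2,98]).round())
k=near&(S<60)&(P[...,2]>245)&(P[...,2]<285)&(o>95)&(o<140);A=np.polyfit(x[k],P[k][:,2],1);B=np.polyfit(x[k],o[k],1);print('bar',k.sum(),'o',np.median(o[k]),'z',np.median(P[k][:,2]),'tilt',np.degrees(A[0]),'yaw',np.degrees(B[0]),x[k].min(),x[k].max())
im2,_,_,_=grab('side');a=cv2.resize(im2[110:230,310:430],None,fx=4,fy=4,interpolation=2)
cv2.imwrite('pics/fin.png',cv2.resize(np.hstack([a,b]),None,fx=.76,fy=.76))
for nm,c,h in(('wash',(733,252),185),('lid',(513,332),104),('jug',(591,12),214),('side',(459,-428),145)):
    k=(P[...,2]>h)&(P[...,2]<h+16)&(np.hypot(P[...,0]-c[0],P[...,1]-c[1])<45);print(nm,k.sum(),np.median(P[k],0).round() if k.any() else '')
E
```

```text
time_s: 21.5
ee_pos: [475.9, -285.3, 391.6]
ee_rot: [179.8, -0.2, 10.0]
force: [0.1, -0.6, -1.0]
gripper_width: 45.5
time_s: 22.5
ee_pos: [363.1, 2.4, 388.7]
ee_rot: [-180.0, 0.0, 10.3]
force: [-0.4, -1.1, -1.1]
gripper_width: 45.4
prong 29.7 skew -0.88
prong -33.3 skew -0.39
blue 633 [105. 121. 152.] o [ 80. 155.] x [-57.  59.]
bar 185 o 116.93258627813984 z 268.45725850994427 tilt -0.41452593586504094 yaw -0.08097796372233902 -67.69065079479057 67.74847013420037
wash 62 [733. 252. 191.]
lid 371 [513. 332. 111.]
jug 138 [591.  13. 220.]
side 296 [ 461. -428.  151.]
```

View pics/fin.png

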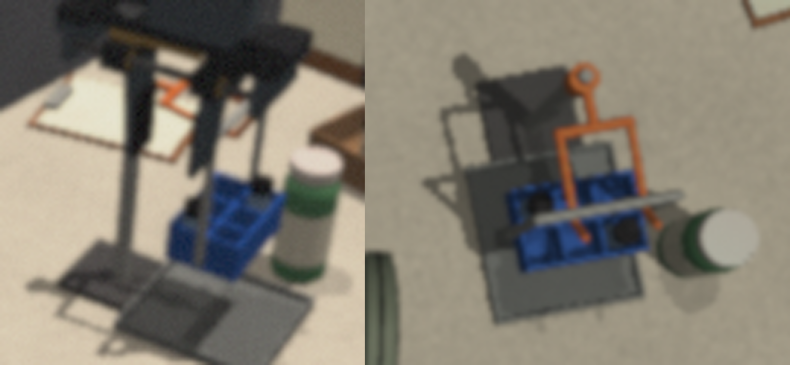

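The final view shows the bar across both prongs behind the tips, and both caps in the carrier at about (540,200) and (625,235). The bystanders haven't moved. Let it settle for 2 s, compare frames for stillness and hand in.

```bash
for i in 1 2; do python3 -m pendant '[{"xyz":[0,0,0],"roll":0,"jaw":0.5},{"xyz":[0,0,0],"roll":0,"jaw":0.5},{"xyz":[0,0,0],"roll":0,"jaw":0.5},{"xyz":[0,0,0],"roll":0,"jaw":0.5},{"xyz":[0,0,0],"roll":0,"jaw":0.5},{"xyz":[0,0,0],"roll":0,"jaw":0.5},{"xyz":[0,0,0],"roll":0,"jaw":0.5},{"xyz":[0,0,0],"roll":0,"jaw":0.5}]' | head -1; done
python3 - <<'E'
from h import *
r=[]
for i in range(6):
    im,d,K,M=grab('top');P=cloud(d,K,M);H,S,V=cv2.split(cv2.cvtColor(im,cv2.COLOR_BGR2HSV))
    k=(H>100)&(H<125)&(S>120)&(P[...,2]>95)&(np.hypot(P[...,0]-476,P[...,1]+285)<90);r.append(np.mean(np.argwhere(k),0).round(2).tolist())
print(r)
if np.ptp(np.array(r),axis=0).max()<.6: print(env.job_done())
E
```

```text
time_s: 23.6
time_s: 24.6
[[223.56, 417.86], [223.58, 417.88], [223.57, 417.82], [223.54, 417.9], [223.53, 417.86], [223.55, 417.98]]
the job is handed in; nothing more can be done
None
```

The job is done and handed in at about 25 s of the 69 s allowed. I pushed the hook round to its stop with the closed fingers while the carrier was still on the bench. Then I carried the carrier in front of the jug, hung its bar on both prongs, let go and moved the arm clear.

**Last checks:**
- **Hook:** still fully out, with the prongs within 1° of the tray axis.
- **Handle bar:** rests 117 mm out, behind the upturned tips, and is level to 0.4°. Both vial caps are visible in the carrier.
- **Stillness:** over six frames taken after 2 s of settling, the carrier's image centre moved less than 0.2 pixel.
- **Bystanders:** the bottles and jars are within 2 mm of where they started, which is about the camera's accuracy.

**One disagreement:** the bar touched down about 4 mm higher than I expected, pressing about 16 N. A depth check showed it was properly seated, so I relieved the pressure before opening the fingers.

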